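# Lay a friction disc on the drag plate and lower the presser lever onto it

## Task

Lay the loose cork-faced friction disc flat and centred on the steel drag plate that already lies on the jig's round plate, and let go of it. Then gently lower the jig's raised presser lever until its foot rests on the disc, and leave it down. Keep the drag plate centred on the jig's plate, and leave the reel, grip, line guide and screw dish where they lie.

Things in the scene. Friction and masses are not known exactly. Their poses are not given: they have to be found in the camera images.
- jig: Fixed green-painted bench jig: base slab 110 (x) by 240 (y) by 12 mm thick, y = -60 to +180 mm. Origin on the counter straight below the centre of its round aluminium plate (68 mm across, top 20 mm above the counter); z up. The head, two cheeks 46 mm over all in x, 44 mm in y, 76 mm high, stands at y = +130 mm and holds the lever.
- jig_plate (a point): Centre of the top face of the jig's round plate, 20 mm above the counter.
- lever (a joint): Presser lever's angle (rad), pivot along the jig's x at jig y = 130, z = 62 mm. 0: arm (165 mm long) level over the round plate, towards jig -y, foot on the full stack. Grows as raised: 1.57 upright; stops -0.15, 1.85; starts 1.4 to 1.75. Stiff, damped: stays put above 1.25; below 1.05 sinks in about 2 s by its own weight and bears on the stack with 1 to 5 N. 1 to 5 N at the handle moves it.
- lever_handle (a point): Middle of the graspable length of the lever's handle: a black round bar 12 mm thick along the jig's x axis at the arm's free end, sticking out 50 mm from the arm (12 mm wide, 9 mm thick) to the jig's -x side. In jig axes this point is at x = -30, y = 130 - 165 cos(angle), z = 62 + 165 sin(angle) mm.
- drag_plate: Bare steel drag plate, a loose flat disc 60 mm across, 6 mm thick, 0.12 kg, lying on the jig's round plate from the start. Origin at the centre of its underside, z up; top 26 mm above the counter.
- friction_disc: Friction disc to be laid: a loose flat disc 48 mm across, 10 mm thick, cork faces with a thin brass core showing at the rim, about 0.08 kg, alike on both faces, lying flat on the counter. Origin at the centre of its underside, z up.
- disc_centre (a point): Centre of the friction disc, 5 mm above its underside.
- reel: Bystander: nickel centrepin reel lying flat, 100 mm across, 26 mm thick (44 mm to the handle tops). Origin at its underside's centre.
- handle_grip: Bystander: black rubber handle grip lying on the counter, a rod 54 mm long, 22 mm thick. Origin at its underside's centre, long axis x.
- line_guide: Bystander: silver line guide, a wire ring standing on a foot 52 mm long, 12 mm wide; 39 mm high. Origin at its underside's centre.
- screw_dish: Bystander: dark round wooden dish 80 mm across, 14 mm high, holding three brass spool screws. Origin at its underside's centre.
- lever_foot (a point): Centre of the face of the lever's round foot, 28 mm across. It hangs below the arm 130 mm from the pivot, its face 26 mm below the arm's middle line; at lever angle 0 it is over the round plate's centre, 36 mm above the counter.
There are look-alikes about, which are no part of the job. There is more than one size of the friction_disc; the job needs the smallest.

How it is judged (in metres and radians):
On the way:
1. the friction disc lies flat and centred (within 8 mm) on the drag plate, let go, while the lever is still raised (above 0.9 rad) (horizontal distance between disc_centre and drag_plate below 0.008 m and z of disc_centre in the frame of jig between 0.029 and 0.033 m and angle between the z axis of disc_centre and the z axis of jig, either way round below 0.08 rad and contact force between the fingers and friction_disc below 0.1 N and value of joint lever above 0.9 rad), for 0.2 s.
At the end, for the whole second after the job is handed in: The friction disc lies flat on the drag plate, centred on it within 8 mm and on the jig's plate within 10 mm; the drag plate is centred on the jig's plate within 8 mm; the lever is down (within 0.04 rad of level) with its foot bearing on the disc with more than 0.4 N, and all is at rest (horizontal distance between disc_centre and drag_plate below 0.008 m and horizontal distance between disc_centre and jig_plate below 0.01 m and horizontal distance between drag_plate and jig_plate below 0.008 m and z of disc_centre in the frame of jig between 0.029 and 0.033 m and angle between the z axis of disc_centre and the z axis of jig, either way round below 0.08 rad and value of joint lever between -0.04 and 0.04 rad and contact force between jig and friction_disc above 0.4 N and linear speed of friction_disc below 0.02 m/s); the robot touches nothing.
It fails at once if the lever is slammed down (faster than 2.5 rad/s) (velocity of joint lever below -2.5 rad/s).
It fails at once if a bystander (reel, grip, line guide, screw dish) is moved by more than 25 mm (distance of any of reel, handle_grip, line_guide, screw_dish from where it was at the start of the episode above 0.025 m).
It also fails if it takes over 51 s, if anything falls off the work surface, if the arm or the gripper's body presses on something with over 40 N, if the wrist force passes 120 N, or if a joint passes its speed limit or range.

## Robot

A 6-joint arm with a two-finger parallel gripper is mounted at the origin on the work surface. World frame = base frame: x ahead of the robot, y to its left, z up, the work surface at z = 0. Lengths are in m, angles in degrees, forces in N, time in s.
With the tool pointing down it reaches from about 0.4 to 0.825 m from the base axis. Payload 7 kg.
Tool frame: the origin (TCP) lies midway between the tips of the shut fingers; the grasp point (between the pads) lies ctrl.grasp_offset behind it (ctrl.grasp_offset is the distance from the TCP to the grasp point, in m); z points along the fingers, y is the line along which they close (so a half turn about z gives the same grasp; the last joint's range is limited). The gripper opens to 88 mm and grips with 3 to 60 N. Pads are 19 mm wide; open, the fingers measure 130 mm over their backs; the gripper's body (78 mm by 193 mm) begins 47 mm behind the grasp point.
Start: joints at [-55.399, 20.546, 0.682, 0, -70.136, -16.507], TCP at [0.21, -0.642, 0.227] pointing down, gripper open.
Joint ranges: [-176.03, 176.03], [-82.01, 121.73], [-58.28, 71.71], [-173.87, 95.51], [-174.79, -0.11], [-173.66, 173.66]. Speed limits (degrees/s): [136.94, 136.94, 172.46, 180, 180, 180].

## Interface

Orientations are given as [roll, pitch, yaw] about the fixed x, y, z axes, in that order (R = Rz(yaw) Ry(pitch) Rx(roll)).
In Python, from plant import ctrl gives the robot as it stands. The module is installed in compiled form; this text tells all that it offers.
- The arm moves only by the tool send_rows, never from a script. Its argument "increments" is a list that holds one entry, the list of rows, each a list of 4 numbers: the shift along the world's x, y, z normalised to -1 to 1, where 1 is 0.2 m, then the turn about the world's z normalised to -1 to 1, where 1 is 1.5 rad. In form: [[[x, y, z, roll], ...]]. A call has 1 to 12 rows; each row is the pose to reach, as a shift and turn from the pose commanded when the call began; what a row does not reach only later rows make up. A row lasts 1/8 s, in which the tool goes at most 62.5 mm and 10.7 degrees, less where a joint would pass 70% of its speed; a pose out of reach is approached as far as the arm can. A call with a number of a shift or a turn outside -1 to 1 is refused whole. A call with a gripper value outside its range is refused whole. "jaw" is the opening, from 0 (shut) to 1 (fully open), set as the call begins (left out, the last holds). The fingers move at their own pace and stop on an object; the grip force is fixed at half the most. Time passes only in rows, so rows that repeat a pose let the fingers close. It gives the time, the measured TCP pose, the force, the opening and the grip force at its end, in the units of the state.
- ctrl.get_obs(): the state, without advancing time (a new reading comes with each control period).
- ctrl.snapshot(name): name is "side" or "top" or "wrist"; returns the picture (384x512x3 uint8, red, green, blue); there is no depth.
- ctrl.calibration(name): a dict with "mtx" (3x3 intrinsics, pixels), "k1" (the pictures are not rectified: a ray, as slopes to the right and down, at radius r is drawn at 1 + k1 r^2 times it, then the intrinsics apply), "eye" and "attitude" of the camera in the world. Camera axes: x right, y up, looking along -z (the intrinsics and any distortion apply to the point x, -y, -z); pixel columns grow to the right and rows downward; lengths in m; the calibration is good to about 2 mm. A picture is of the moment at which its call begins: read the wrist's pose just before it. calibration takes no time and is no camera call; for the wrist camera it gives the pose at the moment of the call.
- ctrl.close_job(): hands the job in; it is judged then, once.
Trained networks look in the newest picture that a camera, given by its name, has taken for a name from the list of things; names that differ only in an ending like _2 or _b are one class to them, and where a whole thing is asked for, a point or a joint stands for the part that bears it (a point fixed in the world has none). Each returns a list of dicts, best first, with "conf" (0 to 1); they miss things now and then, are a little off and sometimes report something else, mostly with a low value. They report only what shows in the picture. A call takes as long as a camera call. They do not tell look-alikes from the thing itself.
- ctrl.trace(thing, camera): "mask" (384x512 bool, what is visible of it) and "bbox" ([left, top, right, bottom] in pixels, round what is visible of it).
- ctrl.spot_point(thing, camera): "pixel" ([row, column] in pixels: a listed point, or the origin of a listed thing).
The state is a dict: "clock": time; "joint_pos": joint angles; "qvel": joint speeds; "tau": joint torques, N m; "tool_pos": TCP position; "orientation": TCP orientation; "force": force on the tool from outside, world axes, zero at the start; "moment": the same for the moment, N m; "opening": finger opening in m; "gripper_force": force on a finger pad.
Only numpy, scipy, OpenCV 4.12 (cv2) and the standard library are available. Lean on these libraries where they do the work, as an engineer would, in place of code of your own. Each camera call takes 0.05 s, during which the arm holds its last target. There are 200 camera calls.

## Working session

There is one attempt and no reset: what is moved stays moved. The work goes in short steps, Python scripts to look and compute and a tool call to move; the robot and the scene stay as the last step left them, time stands still between calls to the robot, and variables do not carry over. Pictures are saved under pics/ and viewed, at most 10 in all, crops included, and the job is handed in when it is done.

Besides the shell and the picture viewer there is one more tool, called after "Call:" as name(argument=value, ...) on one line, values as JSON. send_rows: Moves the arm, as the interface text tells. Its arguments: {"type":"object","properties":{"increments":{"type":"array"},"jaw":{"type":"number"}},"required":["increments"]}

```bash
mkdir -p pics; cat > h.py <<'E'
import numpy as np, cv2
from plant import ctrl
def snap(c,name):
    im=ctrl.snapshot(c); cv2.imwrite('pics/'+name,im[:,:,::-1]); return im
def rot(att):
    a=np.array(att,float)
    if a.shape==(3,3): return a
    from scipy.spatial.transform import Rotation as R
    return R.from_euler('xyz',a,degrees=True).as_matrix()
def world(c,rc,z,cal=None):
    cal=cal or ctrl.calibration(c); K=np.array(cal['mtx'])
    d=np.linalg.inv(K)@[rc[1],rc[0],1]; x,y=d[:2]; rd=np.hypot(x,y); r=rd
    for _ in range(20): r=rd/(1+cal['k1']*r*r)
    s=r/rd if rd>0 else 1
    v=rot(cal['attitude'])@[x*s,-y*s,-1]; e=np.array(cal['eye'])
    return e+v*(z-e[2])/v[2]
def pix(c,P,cal=None):
    cal=cal or ctrl.calibration(c); K=np.array(cal['mtx'])
    p=rot(cal['attitude']).T@(np.array(P)-cal['eye']); x,y=p[0]/-p[2],-p[1]/-p[2]
    s=1+cal['k1']*(x*x+y*y); q=K@[x*s,y*s,1]; return q[[1,0]]
E
python3 - <<'E'
from h import *
print(ctrl.calibration('top'),ctrl.calibration('side'),ctrl.get_obs()['clock'],ctrl.grasp_offset)
for c in('top','side'):
    snap(c,c+'0.png')
    for t in('friction_disc','drag_plate','jig','jig_plate','lever_handle','disc_centre','reel','screw_dish','handle_grip','line_guide'):
        for d in ctrl.spot_point(t,c)[:4]:
            print(c,t,round(d['conf'],2),np.round(d['pixel'],1),world(c,d['pixel'],{'jig_plate':.02,'drag_plate':.02}.get(t,0)).round(3))
print(ctrl.get_obs()['clock'])
E
```

```text
{'mtx': array([[357.22277136,   0.        , 250.296342  ],
       [  0.        , 357.22277136, 201.15983604],
       [  0.        ,   0.        ,   1.        ]]), 'k1': -0.10866181168809796, 'eye': array([ 0.43085161, -0.07779999,  0.95412708]), 'attitude': array([  9.27275602,   1.0636262 , -88.7728272 ])} {'mtx': array([[454.18155508,   0.        , 261.17056554],
       [  0.        , 454.18155508, 188.20805222],
       [  0.        ,   0.        ,   1.        ]]), 'k1': 0.008454754122319075, 'eye': array([ 0.52507937, -0.7936612 ,  0.85236898]), 'attitude': array([ 4.33294288e+01, -2.38358605e-02, -5.93054328e+00])} 0.0 0.0188
top friction_disc 0.72 [280.4 269.1] [ 0.377 -0.111  0.   ]
top friction_disc 0.6 [248.9 310.3] [ 0.461 -0.219  0.   ]
top friction_disc 0.59 [271.6 344.6] [ 0.402 -0.31   0.   ]
top drag_plate 0.79 [227.2 236.9] [ 0.513 -0.024  0.02 ]
top jig 0.65 [227.  237.3] [ 0.515 -0.023  0.   ]
top jig_plate 0.59 [225.4 234. ] [ 0.518 -0.016  0.02 ]
top lever_handle 0.62 [225.1 150.8] [0.515 0.212 0.   ]
top disc_centre 0.71 [274.8 343.4] [ 0.394 -0.307  0.   ]
top di
[... 495 characters left out ...]
 0.524 -0.016  0.02 ]
side jig 0.64 [199.  227.5] [ 0.52  -0.022  0.   ]
side jig_plate 0.96 [194.6 228.1] [ 0.523 -0.026  0.02 ]
side lever_handle 0.68 [ 91.  211.3] [0.493 0.452 0.   ]
side disc_centre 0.9 [234.9 171. ] [ 0.382 -0.122  0.   ]
side disc_centre 0.88 [262.1 209.8] [ 0.471 -0.208  0.   ]
side disc_centre 0.86 [304.4 176. ] [ 0.398 -0.306  0.   ]
side reel 0.59 [199.3 327.1] [ 0.77  -0.049  0.   ]
side reel 0.47 [107.3 229.5] [0.546 0.359 0.   ]
side screw_dish 0.94 [281.3 337.7] [ 0.744 -0.286  0.   ]
side handle_grip 0.68 [312.  259.8] [ 0.57  -0.341  0.   ]
side line_guide 0.73 [262.3 209.9] [ 0.471 -0.209  0.   ]
side line_guide 0.72 [247.8 283.2] [ 0.639 -0.186  0.   ]
1.1
```

View pics/top0.png

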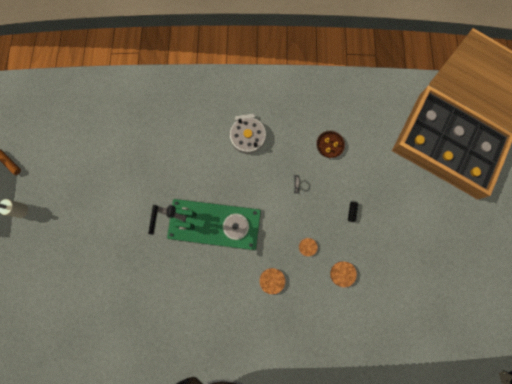

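View pics/side0.png

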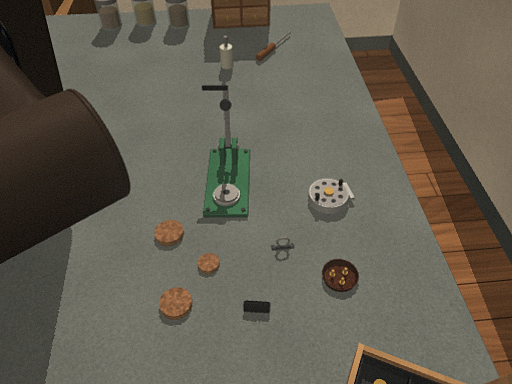

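The top picture shows three cork discs as candidates: (col 272, row 281), (343, 274) and (309, 247). The last looks smallest, and in the side picture it is at (208, 263). The lever is raised, and the jig's head points to about world +y. I'll measure the sizes and check a close crop.

```bash
python3 - <<'E'
from h import *
ims={}
for c in('top','side'):
    im=ctrl.snapshot(c)
    cal=ctrl.calibration(c)
    for t,z in(('friction_disc',.01),('drag_plate',.026),('jig',.012)):
        for d in ctrl.trace(t,c)[:4]:
            m=d['mask'].astype(np.uint8)
            cs=max(cv2.findContours(m,0,2)[0],key=cv2.contourArea)[:,0]
            P=np.array([world(c,(p[1],p[0]),z,cal)[:2] for p in cs],np.float32)
            (x,y),(a,b),th=cv2.minAreaRect(P)
            print(c,t,round(d['conf'],2),d['bbox'],'ctr',np.round((x,y),4),'size',np.round((a,b),4),'ang',round(th,1))
    if c=='side':
        cr=cv2.resize(im[210:330,140:300],None,fx=4.5,fy=4.5,interpolation=cv2.INTER_CUBIC)
        cv2.imwrite('pics/crop1.png',cr[:,:,::-1])
    else:
        cr=cv2.resize(im[185:265,140:280],None,fx=5,fy=5,interpolation=cv2.INTER_CUBIC)
        cv2.imwrite('pics/crop2.png',cr[:,:,::-1])
E
```

```text
top friction_disc 0.92 [330.7, 262.2, 357.4, 285.4] ctr [ 0.3978 -0.3019] size [0.0646 0.0661] ang 0.5
top friction_disc 0.82 [300.6, 239.7, 317.0, 254.9] ctr [ 0.4654 -0.2113] size [0.0419 0.0424] ang 0.9
top friction_disc 0.66 [261.1, 268.1, 285.5, 291.3] ctr [ 0.3771 -0.1191] size [0.0642 0.065 ] ang 1.1
top drag_plate 0.71 [223.0, 216.6, 246.3, 239.0] ctr [ 0.5158 -0.0188] size [0.0523 0.0575] ang 1.2
top drag_plate 0.25 [315.9, 129.3, 343.8, 159.9] ctr [ 0.7457 -0.2699] size [0.0733 0.0827] ang 46.5
top jig 0.71 [149.5, 199.2, 260.2, 250.2] ctr [0.5242 0.0651] size [0.2912 0.1115] ang 84.2
side friction_disc 0.71 [155.5, 219.0, 182.8, 245.3] ctr [ 0.379  -0.1218] size [0.0648 0.0745] ang 3.2
side friction_disc 0.65 [198.7, 254.7, 217.3, 274.8] ctr [ 0.4691 -0.2176] size [0.0455 0.0534] ang 16.7
side friction_disc 0.55 [157.3, 286.3, 192.6, 321.6] ctr [ 0.3996 -0.3076] size [0.0662 0.074 ] ang 18.6
side friction_disc 0.32 [216.1, 184.9, 237.4, 200.8] ctr [ 0.5174 -0.0102] size [0.0622 0.0557] ang 86.2
side drag_plate 0.92 [215.2, 185.0, 239.2, 200.7] ctr [ 0.5202 -0.0254] size [0.0613 0.0546] ang 88.0
side jig 0.78 [204.8, 85.7, 251.3, 217.6] ctr [0.5254 0.1866] size [0.5558 0.1279] ang 89.4
```

View pics/crop1.png

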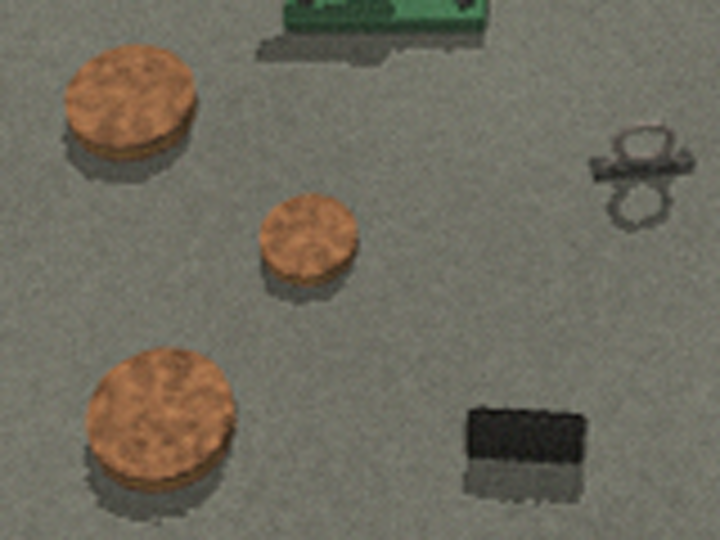

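View pics/crop2.png

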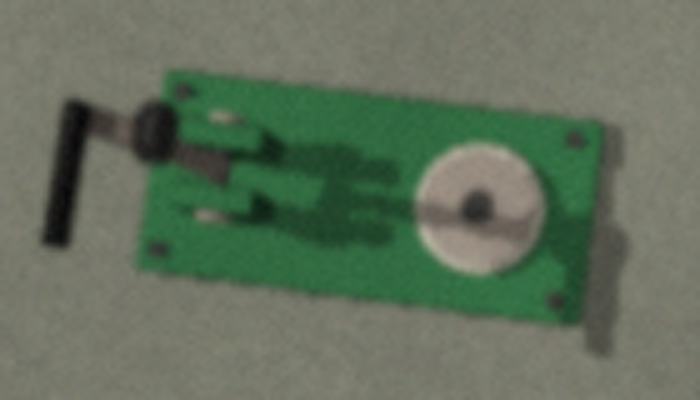

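The crop confirms it: the disc at crop (308, 240), which is (309, 247) in the top picture, is clearly the smallest. The other two measure about 65 mm. In the second crop the drag plate sits at (480, 208), with the lever upright, its handle pointing towards −x and the slab corners visible. Next I'll work out the jig pose.

```bash
python3 - <<'E'
from h import *
U=lambda u,v:((v+.5)/5-.5+185,(u+.5)/5-.5+140)
C=np.array([world('top',U(*p),.012)[:2] for p in((168,72),(603,122),(582,325),(138,268))])
print(C.round(4))
J=np.array([[55,180],[55,-60],[-55,-60],[-55,180]])/1e3
a=J-J.mean(0);b=C-C.mean(0); th=np.arctan2((a[:,0]*b[:,1]-a[:,1]*b[:,0]).sum(),(a*b).sum())
R=np.array([[np.cos(th),-np.sin(th)],[np.sin(th),np.cos(th)]]); t=C.mean(0)-R@J.mean(0)
print('jig',t,np.degrees(th),'res',(J@R.T+t-C).round(4))
print('plate',world('top',U(480,208),.026))
# handle: ends in crop, for lever angles
for al in(1.4,1.5,1.57,1.65,1.75):
    for x in(-.056,-.006):
        p=np.r_[R@[x,.13-.165*np.cos(al)]+t,.062+.165*np.sin(al)]
        r=pix('top',p); q=pix('side',p); print(al,x,'crop',((r[1]-140)*5).round(),((r[0]-185)*5).round(),'side',q.round(1))
o=ctrl.get_obs(); print(o['clock'],o['tool_pos'],o['orientation'],o['opening'],o['force'])
w=ctrl.calibration('wrist'); print(w)
E
```

```text
[[ 0.5864  0.1513]
 [ 0.5636 -0.0838]
 [ 0.456  -0.0747]
 [ 0.4805  0.1617]]
jig [ 0.5157374  -0.02108834] -5.63271363503172 res [[ 0.0018  0.0014]
 [ 0.001  -0.0024]
 [-0.0009 -0.0007]
 [-0.0018  0.0017]]
plate [ 0.51517182 -0.02042825  0.026     ]
1.4 -0.056 crop 188.0 266.0 side [101.3 198.2]
1.4 -0.006 crop 206.0 146.0 side [101.2 219.8]
1.5 -0.056 crop 148.0 260.0 side [ 96.4 198.8]
1.5 -0.006 crop 166.0 140.0 side [ 96.3 220.1]
1.57 -0.056 crop 121.0 257.0 side [ 93.3 199.2]
1.57 -0.006 crop 139.0 137.0 side [ 93.3 220.4]
1.65 -0.056 crop 90.0 253.0 side [ 90.3 199.7]
1.65 -0.006 crop 109.0 133.0 side [ 90.2 220.7]
1.75 -0.056 crop 53.0 248.0 side [ 87.1 200.4]
1.75 -0.006 crop 72.0 130.0 side [ 87.  221.2]
1.5 [ 0.20963342 -0.64161691  0.22655925] [-1.79999543e+02 -9.22964781e-04 -1.61903549e+02] 0.0876254740592264 [-0.14178172 -0.09595234 -0.04428249]
{'mtx': array([[311.62573297,   0.        , 252.46871836],
       [  0.        , 311.62573297, 193.51466169],
       [  0.        ,   0.        ,   1.        ]]), 'k1': -0.0511413161924818, 'eye': array([ 0.13349587, -0.66674823,  0.38398385]), 'attitude': array([-1.72616656e+01,  5.56173422e-03,  1.08094009e+02])}
```

Call:
send_rows(increments=[[[0.64,1,0,0.4],[0.64,1,0,0.4],[0.64,1,0,0.4],[0.64,1,0,0.4],[0.64,1,0,0.4]]], jaw=1)

```text
clock: 2.12
tool_pos: [0.3394, -0.4393, 0.2273]
orientation: [-179.9, 0.0, -127.3]
force: [0.2, -0.5, 0.4]
opening: 0.0875
gripper_force: 0.0
```

Call:
send_rows(increments=[[[0.65,1,-0.3,0.37],[0.65,1,-0.3,0.37],[0.65,1,-0.3,0.37],[0.65,1,-0.3,0.37],[0.65,1,-0.3,0.37],[0.65,1,-0.3,0.37]]])

```text
clock: 2.88
tool_pos: [0.4676, -0.242, 0.1666]
orientation: [180.0, -0.0, -95.7]
force: [0.2, -0.2, -0.6]
opening: 0.0877
gripper_force: 0.0
```

```bash
python3 - <<'E'
from h import *
cal=ctrl.calibration('wrist'); im=snap('wrist','w1.png')
o=ctrl.get_obs(); print(o['tool_pos'],o['clock'])
for d in ctrl.trace('friction_disc','wrist')[:4]:
    m=d['mask'].astype(np.uint8); cs=max(cv2.findContours(m,0,2)[0],key=cv2.contourArea)[:,0]
    P=np.array([world('wrist',(p[1],p[0]),.01,cal)[:2] for p in cs],np.float32)
    print(round(d['conf'],2),d['bbox'],np.round(cv2.minEnclosingCircle(P),4) if 0 else cv2.minAreaRect(P))
for d in ctrl.spot_point('disc_centre','wrist')[:3]: print(d['conf'],d['pixel'],world('wrist',d['pixel'],.005,cal))
E
```

```text
[ 0.46741292 -0.24243896  0.1667222 ] 2.925
0.94 [233.3, 184.5, 276.4, 227.7] ((0.4677692651748657, -0.2127566635608673), (0.04967280104756355, 0.046089496463537216), 84.29182434082031)
0.91 [283.8, 72.9, 355.0, 146.7] ((0.39801084995269775, -0.3035616874694824), (0.06773392856121063, 0.06796500086784363), 20.420549392700195)
0.84 [308.0, 247.8, 335.5, 273.7] ((0.40020614862442017, -0.13754291832447052), (0.025047514587640762, 0.03274425119161606), 3.7195494174957275)
0.88 [114.4, 317.5] [ 0.3970808  -0.29958473  0.005     ]
0.8 [202.7, 257.5] [ 0.46555807 -0.21284705  0.005     ]
0.64 [272.1, 340.0] [ 0.37746527 -0.11759196  0.005     ]
```

View pics/w1.png

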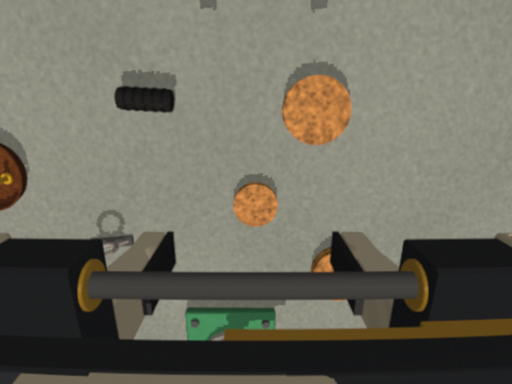

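The wrist picture shows the small disc at (255, 205), about 48 mm across and centred at (0.467, −0.213). I'll go over it and down.

Call:
send_rows(increments=[[[0,0.145,-0.2,0],[0,0.145,-0.45,0],[0,0.145,-0.65,0],[0,0.145,-0.75,0],[0,0.145,-0.81,0],[0,0.145,-0.815,0],[0,0.145,-0.815,0]]])

```text
clock: 3.9
tool_pos: [0.4682, -0.213, 0.0044]
orientation: [-179.9, -0.0, -95.7]
force: [-0.1, -0.3, -0.4]
opening: 0.0877
gripper_force: 0.0
```

Call:
send_rows(increments=[[[0,0,0,0],[0,0,0,0],[0,0,0,0],[0,0,0,0],[0,0,0,0],[0,0,0,0]]], jaw=0.3)

```text
clock: 4.65
tool_pos: [0.4676, -0.2126, 0.0036]
orientation: [180.0, 0.0, -95.7]
force: [-0.6, 1.1, 1.4]
opening: 0.0467
gripper_force: 30.0
```

Call:
send_rows(increments=[[[0,0,0.2,0],[0,0,0.5,0],[0.08,0.2,0.8,0],[0.16,0.4,1,0],[0.24,0.6,1,0],[0.24,0.6,1,0],[0.24,0.6,1,0]]])

```text
clock: 5.52
tool_pos: [0.515, -0.0925, 0.203]
orientation: [179.9, -0.0, -95.7]
force: [-0.2, -0.9, -0.1]
opening: 0.0464
gripper_force: 30.0
```

```bash
python3 - <<'E'
from h import *
cal=ctrl.calibration('wrist'); im=snap('wrist','w2.png')
o=ctrl.get_obs(); print(o['tool_pos'],o['clock'],o['opening'])
for t,z in(('drag_plate',.026),('friction_disc',o['tool_pos'][2])):
  for d in ctrl.trace(t,'wrist')[:3]:
    m=d['mask'].astype(np.uint8); cs=max(cv2.findContours(m,0,2)[0],key=cv2.contourArea)[:,0]
    P=np.array([world('wrist',(p[1],p[0]),z,cal)[:2] for p in cs],np.float32)
    print(t,round(d['conf'],2),d['bbox'],cv2.minAreaRect(P))
for t,z in(('jig_plate',.02),('drag_plate',.02),('jig',0)):
  for d in ctrl.spot_point(t,'wrist')[:2]: print(t,d['conf'],d['pixel'],world('wrist',d['pixel'],z,cal))
E
```

```text
[ 0.51490078 -0.09302585  0.20293906] 5.575 0.04690951194289802
drag_plate 0.58 [0.0, 3.9, 53.2, 65.6] ((0.7283218502998352, -0.2602108120918274), (0.06611011922359467, 0.055211421102285385), 73.48497009277344)
friction_disc 0.74 [208.8, 206.6, 294.4, 272.5] ((0.5149290561676025, -0.09675882011651993), (0.039780393242836, 0.04922880604863167), 84.36726379394531)
friction_disc 0.69 [336.1, 103.9, 402.1, 165.7] ((0.44982314109802246, -0.1484558880329132), (0.029824592173099518, 0.03097754903137684), 43.02880859375)
```

View pics/w2.png

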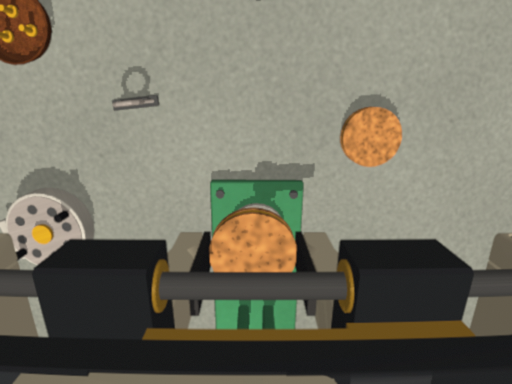

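The wrist picture shows the disc held level at (252, 240), hiding most of the drag plate. The jig's front corners are at (211, 181) and (303, 181). I'll fit the front edge and the disc's arc.

```bash
python3 - <<'E'
from h import *
from scipy.optimize import least_squares
cal=ctrl.calibration('wrist'); im=cv2.imread('pics/w2.png'); o=ctrl.get_obs()
hsv=cv2.cvtColor(im,cv2.COLOR_BGR2HSV)
m=((hsv[...,0]>5)&(hsv[...,0]<20)&(hsv[...,1]>140)).astype(np.uint8); m[:,:200]=0;m[:,305:]=0
arc=[(np.where(m[:262,c])[0].min()-.5,c) for c in range(215,290) if m[:250,c].any()]
P=np.array([world('wrist',p,.2094,cal)[:2] for p in arc])
s=least_squares(lambda q:np.hypot(*(P-q[:2]).T)-.024,[.515,-.093],loss='soft_l1',f_scale=.001)
print('disc',s.x,'rms',np.sqrt((s.fun**2).mean()),'tcp',o['tool_pos'])
g=((hsv[...,0]>45)&(hsv[...,0]<85)&(hsv[...,1]>120))
rows=[(np.where(g[170:,c])[0].min()+170-.5,c) for c in range(216,300)]
E=np.array([world('wrist',p,.012,cal)[:2] for p in rows]); k=np.polyfit(E[:,0],E[:,1],1)
th=np.arctan(k[0]); r=195
cl=np.where(g[r,200:310])[0]+200
L=world('wrist',(r,cl.min()-.5),.012,cal);Rr=world('wrist',(r,cl.max()+.5),.012,cal)
mid=(L+Rr)/2; print('edge yaw',np.degrees(th),'width',np.linalg.norm(L-Rr),'mid',mid)
u=np.array([-np.sin(th),np.cos(th)])
x0=mid[0]; y0=np.polyval(k,x0)
# foot of centreline at front edge
n=np.array([np.cos(th),np.sin(th)]); f=mid[:2]-u*((mid[1]-np.polyval(k,mid[0]))*np.cos(th))
print('jig origin',f+.06*u, 'front',f)
E
```

```text
disc [ 0.51542527 -0.09488993] rms 0.00034057714153837906 tcp [ 0.51527945 -0.09333251  0.20329013]
edge yaw -5.792890680589121 width 0.10571477554098979 mid [ 0.51394827 -0.06363251  0.012     ]
jig origin [ 0.51822855 -0.02144179] front [ 0.51217258 -0.08113539]
```

Call:
send_rows(increments=[[[0.005,0.2,-0.1,0],[0.005,0.365,-0.3,0],[0.005,0.365,-0.55,0],[0.005,0.365,-0.72,0],[0.005,0.365,-0.8,0],[0.005,0.365,-0.83,0],[0.005,0.365,-0.85,0],[0.005,0.365,-0.865,0],[0.005,0.365,-0.865,0]]])

```text
clock: 6.95
tool_pos: [0.5168, -0.0196, 0.0309]
orientation: [-180.0, 0.0, -95.7]
force: [0.0, 0.0, -0.2]
opening: 0.047
gripper_force: 30.0
```

Call:
send_rows(increments=[[[0,0,-0.003,0],[0,0,-0.003,0]]])

```text
clock: 7.2
tool_pos: [0.5167, -0.0195, 0.0302]
orientation: [-180.0, 0.0, -95.7]
force: [0.1, 0.5, 0.7]
opening: 0.0468
gripper_force: 30.0
```

Call:
send_rows(increments=[[[0,0,0,0],[0,0,0,0],[0,0,0,0],[0,0,0,0]]], jaw=0.8)

```text
clock: 7.7
tool_pos: [0.5167, -0.0196, 0.03]
orientation: [-180.0, 0.0, -95.7]
force: [-0.0, 0.3, 0.4]
opening: 0.0698
gripper_force: 0.0
```

Call:
send_rows(increments=[[[0,0,0.1,0],[0,0,0.3,0],[0,0,0.6,0],[0,-0.3,0.9,0],[0,-0.5,1,0],[0,-0.5,1,0],[0,-0.5,1,0]]])

```text
clock: 8.57
tool_pos: [0.5162, -0.1197, 0.2295]
orientation: [180.0, 0.0, -95.8]
force: [-0.2, 0.7, -0.2]
opening: 0.0699
gripper_force: 0.0
```

```bash
python3 - <<'E'
from h import *
from scipy.optimize import least_squares
cal=ctrl.calibration('wrist'); im=snap('wrist','w3.png'); o=ctrl.get_obs(); print(o['tool_pos'],o['clock'])
for t,z in(('friction_disc',.036),('drag_plate',.026),):
  for d in ctrl.trace(t,'wrist')[:2]:
    m=d['mask'].astype(np.uint8); cs=max(cv2.findContours(m,0,2)[0],key=cv2.contourArea)[:,0]
    P=np.array([world('wrist',(p[1],p[0]),z,cal)[:2] for p in cs],np.float32)
    print(t,round(d['conf'],2),d['bbox'],cv2.minAreaRect(P))
cv2.imwrite('pics/w3c.png',cv2.resize(im[150:340,150:360],None,fx=3.5,fy=3.15)[:,:,::-1])
E
```

```text
[ 0.51597747 -0.1192321   0.22898122] 8.625
friction_disc 0.78 [243.0, 232.0, 276.3, 265.5] ((0.5172193050384521, -0.02053270861506462), (0.04986835643649101, 0.04517822712659836), 84.15438842773438)
friction_disc 0.7 [333.4, 129.2, 393.3, 184.0] ((0.3881726861000061, -0.12263122200965881), (0.06029032915830612, 0.0644414871931076), 84.62572479248047)
drag_plate 0.55 [20.4, 202.5, 111.8, 242.7] ((0.7664849162101746, -0.07575464993715286), (0.05193326249718666, 0.11925753951072693), 87.74991607666016)
```

View pics/w3.png

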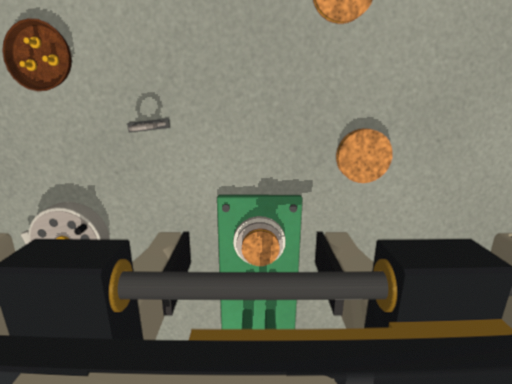

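The disc lies on the plate at (260, 247). I'll check the centring closely.

View pics/w3c.png

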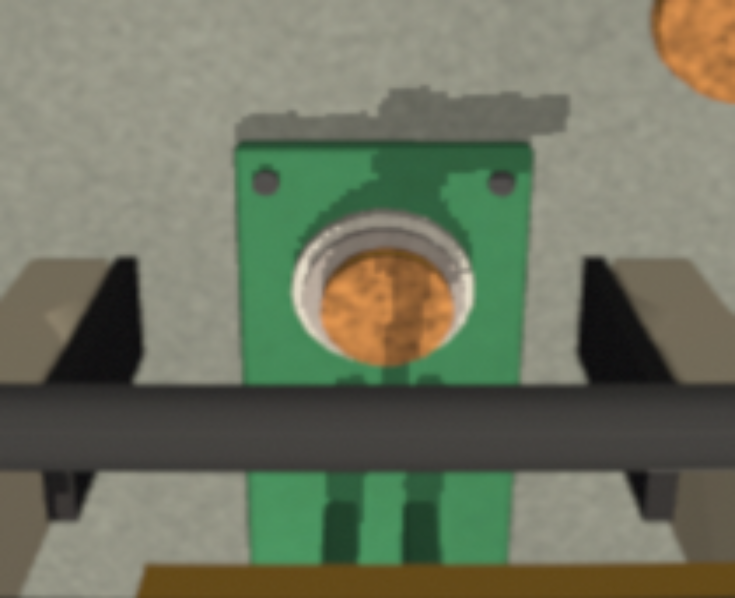

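```bash
python3 - <<'E'
from h import *
cal=ctrl.calibration('wrist')
U=lambda u,v:((v+.5)/3.15-.5+150,(u+.5)/3.5-.5+150)
# projected outlines for hypothesised centre
for c,r,z in(((.5172,-.0205),.024,.036),((.5172,-.0205),.030,.026),((.5172,-.0205),.034,.020)):
    a=np.radians([0,180,270]); q=[pix('wrist',(c[0]+r*np.cos(t),c[1]+r*np.sin(t),z),cal) for t in a]
    print(r,[(round((p[1]-150+.5)*3.5-.5),round((p[0]-150+.5)*3.15-.5)) for p in q])
E
```

```text
0.024 [(317, 312), (452, 301), (378, 251)]
0.03 [(302, 302), (466, 289), (376, 227)]
0.034 [(292, 296), (475, 281), (375, 212)]
```

The disc is centred on the drag plate, and the drag plate on the jig plate. The predicted outlines for a common centre of (0.517, −0.0205) match to about 1 mm. Next I'll go behind the handle with the jaws shut.

Call:
send_rows(increments=[[[0,0,0.3,0],[0,0.1,0.45,0],[-0.02,0.4,0.45,0],[-0.04,0.7,0.45,0],[-0.068,1,0.45,0],[-0.068,1,0.45,0]]], jaw=0)

```text
clock: 9.48
tool_pos: [0.5022, 0.0848, 0.3189]
orientation: [179.9, -0.0, -95.4]
force: [-0.5, -0.0, 0.2]
opening: 0.0157
gripper_force: 0.0
```

Call:
send_rows(increments=[[[0,0.3,0,0],[0,0.5,0,0],[0,0.5,0,0],[0,0.5,-0.2,0],[0,0.5,-0.4,0],[0,0.5,-0.6,0],[0,0.5,-0.65,0],[0,0.5,-0.65,0]]])

```text
clock: 10.48
tool_pos: [0.5032, 0.18, 0.1902]
orientation: [180.0, -0.1, -95.7]
force: [0.0, 1.0, 1.4]
opening: 0.0001
gripper_force: 0.0
```

```bash
python3 - <<'E'
from h import *
im=ctrl.snapshot('side'); o=ctrl.get_obs(); print(o['tool_pos'],o['clock'],o['force'])
cv2.imwrite('pics/s2.png',cv2.resize(im[0:220,130:350],None,fx=2.7,fy=2.7)[:,:,::-1])
E
```

```text
[0.50373145 0.18045975 0.19110826] 10.525 [-0.33493693 -0.23524597  0.95820943]
```

View pics/s2.png

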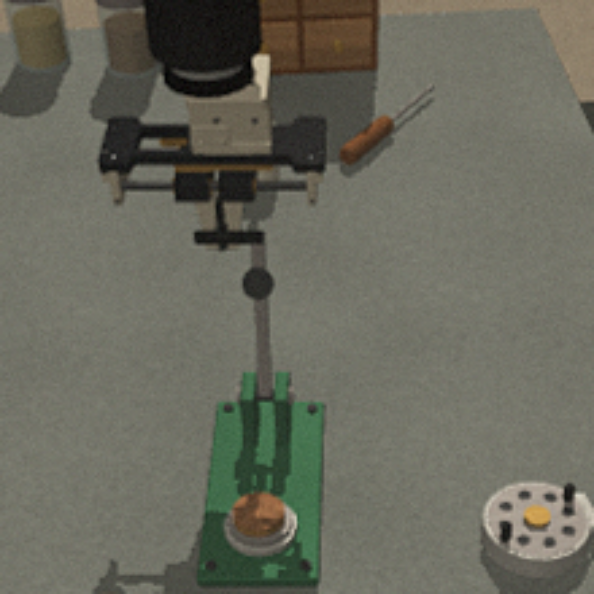

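The shut fingers stand behind the handle bar, at crop (222, 230), clear of the arm. I'll push along the jig's −y.

Call:
send_rows(increments=[[[-0.005,-0.045,0,0],[-0.009,-0.09,0,0],[-0.014,-0.135,0,0],[-0.018,-0.18,0,0],[-0.022,-0.225,0,0],[-0.027,-0.27,0,0],[-0.032,-0.315,0,0],[-0.036,-0.36,0,0],[-0.04,-0.405,0,0],[-0.045,-0.45,0,0],[-0.05,-0.495,0,0],[-0.054,-0.54,0,0]]])

```text
clock: 12.02
tool_pos: [0.4921, 0.0718, 0.1899]
orientation: [180.0, -0.0, -95.7]
force: [0.4, 1.9, -1.9]
opening: 0.0002
gripper_force: 0.8
```

Call:
send_rows(increments=[[[-0.004,-0.04,-0.01,0],[-0.008,-0.08,-0.02,0],[-0.012,-0.12,-0.03,0],[-0.016,-0.16,-0.04,0],[-0.018,-0.18,-0.04,0],[-0.018,-0.18,-0.04,0]]])

```text
clock: 12.78
tool_pos: [0.4886, 0.0359, 0.1821]
orientation: [-180.0, -0.0, -95.8]
force: [-0.6, 0.3, -0.4]
opening: 0.0006
gripper_force: 0.0
```

```bash
python3 - <<'E'
from h import *
im=ctrl.snapshot('side'); o=ctrl.get_obs(); print(o['tool_pos'],o['clock'],o['force'])
cv2.imwrite('pics/s3.png',cv2.resize(im[0:220,130:350],None,fx=2.7,fy=2.7)[:,:,::-1])
E
```

```text
[0.48871978 0.03619371 0.1821555 ] 12.825 [ 1.04126496 -0.46193675 -0.49827457]
```

View pics/s3.png

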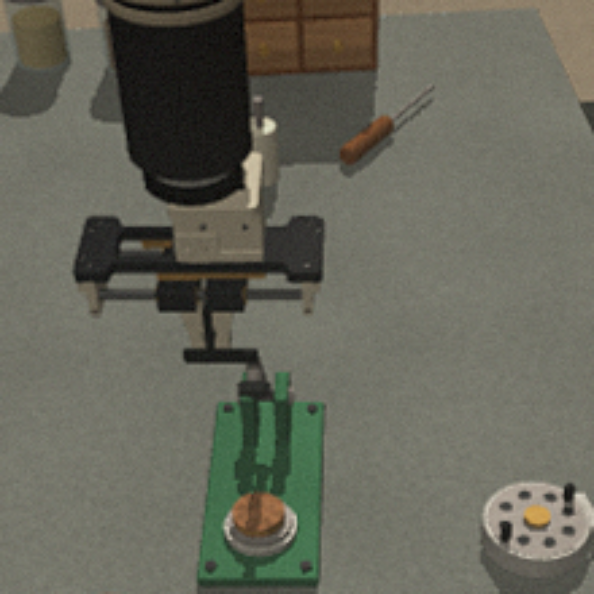

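The lever is leaning forward at crop (220, 355) with no contact force, so it should now sink by itself. I'll back off and wait.

Call:
send_rows(increments=[[[0.01,0.1,0,0],[0.02,0.2,0.1,0],[0.03,0.3,0.4,0],[0.03,0.5,0.6,0],[0.03,0.7,0.7,0],[0.03,0.7,0.7,0],[0.03,0.7,0.7,0],[0.03,0.7,0.7,0],[0.03,0.7,0.7,0],[0.03,0.7,0.7,0],[0.03,0.7,0.7,0],[0.03,0.7,0.7,0]]])

```text
clock: 14.32
tool_pos: [0.4946, 0.1763, 0.322]
orientation: [-180.0, -0.0, -95.7]
force: [0.2, -0.5, -0.0]
opening: 0.0005
gripper_force: 0.0
```

Call:
send_rows(increments=[[[0,0,0,0],[0,0,0,0],[0,0,0,0],[0,0,0,0],[0,0,0,0],[0,0,0,0],[0,0,0,0],[0,0,0,0],[0,0,0,0],[0,0,0,0],[0,0,0,0],[0,0,0,0]]])

```text
clock: 15.82
tool_pos: [0.4946, 0.1764, 0.322]
orientation: [180.0, 0.0, -95.7]
force: [-0.8, 0.0, -0.3]
opening: 0.0004
gripper_force: 0.0
```

```bash
python3 - <<'E'
from h import *
im=snap('side','s4.png'); o=ctrl.get_obs(); print(o['tool_pos'],o['clock'],o['force'])
t=np.array([.5172,-.0207]); th=np.radians(-5.7); R=np.array([[np.cos(th),-np.sin(th)],[np.sin(th),np.cos(th)]])
for n in('lever_handle','lever_foot','disc_centre','drag_plate'):
    for d in ctrl.spot_point(n,'side')[:4]: print(n,round(d['conf'],2),np.round(d['pixel'],1))
for al in(1.1,.9,.5,.2,.1,.05,0,-.05):
    p=np.r_[R@[-.03,.13-.165*np.cos(al)]+t,.062+.165*np.sin(al)]; print(al,pix('side',p).round(1))
print('disc exp',pix('side',np.r_[t,.031]).round(1))
hsv=cv2.cvtColor(im,cv2.COLOR_RGB2HSV); v=im.max(2)
print('dark rows near col of handle -40mm:')
for x in(-.045,-.03):
    for al in (0,):
        r,c=pix('side',np.r_[R@[x,-.035]+t,.062]); col=v[int(r)-25:int(r)+25,int(round(c))]; print(round(r,1),round(c,1),np.where(col<45)[0]+int(r)-25)
E
```

```text
[0.4946077  0.17638768 0.32194079] 15.875 [-0.34405083  0.56921161 -0.01338832]
lever_handle 0.62 [191.2 211. ]
lever_foot 0.66 [191.8 227.9]
disc_centre 0.8 [302.6 174.3]
disc_centre 0.72 [234.  169.5]
disc_centre 0.51 [186.6 224.9]
drag_plate 0.43 [247.4 279.4]
drag_plate 0.39 [191.3 222. ]
1.1 [119.  209.2]
0.9 [132.9 208.9]
0.5 [161.9 209.4]
0.2 [181.5 210.5]
0.1 [187.1 211. ]
0.05 [189.6 211.2]
0 [192.1 211.5]
-0.05 [194.4 211.8]
disc exp [190.2 225.6]
dark rows near col of handle -40mm:
192.1 205.2 [191 192 193 194]
192.1 211.5 [191 192 193 194]
```

The handle is at row 192–192.5, where level predicts 192.1, so the lever is down. I'll check the disc's rim against the predicted outline, and that the lever is at rest, then hand in.

```bash
python3 - <<'E'
from h import *
c0=np.array([.5172,-.0205])
for c in('side','top'):
    cal=ctrl.calibration(c); im=ctrl.snapshot(c); h=cv2.cvtColor(im,cv2.COLOR_RGB2HSV)
    q=np.array([pix(c,(c0[0]+.024*np.cos(a),c0[1]+.024*np.sin(a),z),cal) for a in np.linspace(0,6.28,60) for z in(.026,.036)])
    lo,hi=q.min(0),q.max(0); m=(h[...,0]<20)&(h[...,1]>90)&(h[...,2]>60)
    r0,c1=(lo-12).astype(int); r2,c2=(hi+12).astype(int)
    s=np.argwhere(m[r0:r2,c1:c2])+[r0,c1]
    print(c,'pred',lo.round(1),hi.round(1),'seen',s.min(0),s.max(0),len(s))
    v=im.max(2)[180:205,203:215]; 
    if c=='side': print('handle rows',np.unique(np.where(v<45)[0]+180))
print(ctrl.get_obs()['clock'])
E
```

```text
side pred [181.8 215.7] [198.7 235.4] seen [183 216] [198 234] 126
handle rows [190 191 192 193 194]
top pred [215.8 226.1] [234.6 244.8] seen [217 226] [235 243] 158
16.175
```

The rim matches the prediction within a pixel in both views and the lever is steady and level, so I'm handing it in.

```bash
python3 -c "
from plant import ctrl
print(ctrl.close_job())"
```

```text
the job is handed in; nothing more can be done
None
```

The smallest friction disc lies flat and centred on the drag plate, to within about 1–2 mm by the cameras; the lever is down and level with its foot on the disc, and the job was handed in at about 16 s (no verdict was returned).

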